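# Slide a decorated tile onto the banding wheel

### The arm

A 7-joint arm with a two-finger parallel gripper is mounted at the origin on the work surface. World frame = base frame: x ahead of the robot, y to its left, z up, the work surface at z = 0. Lengths are in m, angles in rad, forces in N, time in s.
With the tool pointing down it reaches from about 0.425 to 0.925 m from the base axis. Payload 6.8 kg.
Tool frame: the origin (TCP) lies at the very end of the fingers, on their centre line; the grasp point (between the pads) lies 19 mm behind it (robot.grasp_offset is the distance from the TCP to the grasp point, in m); z points along the fingers, x is the direction in which the jaws open and shut, and the axes are right-handed (so a half turn about z gives the same grasp; the last joint's range is limited). The gripper opens to 88 mm and grips with 3 to 60 N. Pads are 20 mm wide; open, the fingers measure 115 mm over their backs; the gripper's body (75 mm by 178 mm) begins 61 mm behind the grasp point.
Start: joints at [-1.24, 0.477, 0.022, 1.555, -0.011, 1.109, -0.083], TCP at [0.287, 0.611, 0.223] pointing down, gripper open.
Joint ranges: [-2.96, 2.96], [-0.34, 2.1], [-1.41, 1.46], [0.24, 2.44], [-1.37, 4.51], [0.17, 1.92], [-2.96, 2.96]. Speed limits (rad/s): [2.39, 2.39, 3.14, 3.14, 3.14, 3.14, 3.14].

### API

Orientations are given as a 3x3 rotation matrix whose columns are the frame's x, y, z axes.
In Python, from cell import readout, optics, workorder, models, robot gives the robot as it stands.
- The arm moves only by the tool jog_arm, never from a script. Its argument "series" is a list of rows, each an object of numbers: "claw": the opening in per cent of the stroke, from 0 (shut) to 100 (fully open); "tx", "ty", "tz": the shift along the tool's x, y, z in cm; "yaw": the turn about the tool's z in rad. A call has 1 to 20 rows; each row is the pose to reach, as a shift and turn from the pose measured when the call began, along the tool's axes at that moment; what a row does not reach only later rows make up. A row lasts 1/8 s, in which the tool goes at most 62.5 mm and 10.7 degrees, less where a joint would pass 70% of its speed; a pose out of reach is approached as far as the arm can. A call with a gripper value outside its range is refused whole. The fingers move at their own pace and stop on an object; the grip force is fixed at half the most. Time passes only in rows, so rows that repeat a pose let the fingers close. It gives the time, the measured TCP pose, the force and the opening at its end, in the units of the state.
- readout.get_state(): the state, without advancing time (a new reading comes with each control period).
- optics.read_camera(name): name is "scene" or "top"; returns (picture, depth): 480x640x3 uint8, red, green, blue; 480x640 float32, m along the optical axis (not along the pixel's ray), 0 where there is no reading.
- optics.camera_info(name): a dict with "camera_matrix" (3x3 intrinsics, pixels), "world_to_cam" (4x4, takes a point from world to camera coordinates). Camera axes: x right, y down, z forward; pixel columns grow to the right and rows downward; lengths in m; the calibration is good to about 2 mm. A picture is of the moment at which its call begins. camera_info takes no time and is no camera call.
- workorder.finish_job(): hands the job in, once; it reports no verdict.
Trained networks look in the newest picture that a camera, given by its name, has taken for a name from the list of things; names that differ only in an ending like _2 or _b are one class to them, and where a whole thing is asked for, a point or a joint stands for the part that bears it (a point fixed in the world has none). Each returns a list of dicts, best first, with "confidence" (0 to 1); they miss things now and then, are a little off and sometimes report something else, mostly with a low value. They report only what shows in the picture. A call takes as long as a camera call. They do not tell look-alikes from the thing itself.
- models.find_in(camera, query): "box" ([centre column, centre row, width, height] in pixels, round what is visible of it).
- models.spot_point(camera, query): "location" ([column, row] in pixels: a listed point, or the origin of a listed thing).
The state is a dict: "t": time; "qpos": joint angles; "qd": joint speeds; "joint_torque": joint torques, N m; "tool_pos": TCP position; "tool_rot": TCP orientation; "ft_force": force on the tool from outside, world axes, zero at the start; "torque": the same for the moment, N m; "opening": finger opening in m.
Only numpy, scipy, OpenCV 4.12 (cv2) and the standard library are available. Lean on these libraries where they do the work, as an engineer would, in place of code of your own. Each camera call takes 0.05 s, during which the arm holds its last target. There are 200 camera calls.

### The job

The lidded plum glaze pot stands in the tile's way on the raised plank board: slide it, without lifting it, onto the white marked disc so that it stands wholly inside the mark. Then slide the decorated tile across the board and over the gap onto the round metal banding wheel, without lifting it off, so that it rests centred and level on the wheel alone. Leave the green jar, the cup and the plum bowl where they are.

Things in the scene. Friction and masses are not known exactly. Their poses are not given: they have to be found in the camera images.
- board: Fixed raised wooden plank board, 310 mm along its x, 410 mm along its y, its flat top 72 mm above its origin (origin: centre of its underside, on the bench). Its +y edge (205 mm from the origin) faces the banding wheel. Nothing stands up from its top.
- wheel: Fixed banding wheel (turntable) beyond the board's +y edge: a flat aluminium disc 110 mm across on a slim stem; origin on its axis at the bench, disc top 70 mm above the origin (2 mm lower than the board). The disc turns stiffly about the vertical. Its axis is 87 to 97 mm beyond the board's edge, so there is a gap of 32 to 42 mm between board and disc.
- spot: The mark: a flat white painted disc 114 mm across on the near (robot) side of the board's top, flush with it; origin at its centre.
- pot: Lidded round glaze pot, plum with a black lid (lid fixed), standing on the board between tile and wheel: 92 mm across, straight-sided up to 48 mm, 78 mm high to the top of its small 28 mm wide lid knob. Origin: centre of its underside. About 0.6 kg.
- tile: Square tile 140 x 140 x 16 mm, white face with pink discs, terracotta edges, lying face up on the board at the end away from the wheel, sides nearly along the board's. Origin: centre of its underside; z up through the face. About 0.6 kg. It overhangs the wheel's disc by 15 mm at the middle of each side when centred.
- jar: Green glass jar with yellow cap, 66 mm across, 70 mm high, standing on the board beside the mark. Origin: centre of its underside. To be left alone.
- cup: Blue cup, 68 mm across, 75 mm high, on the bench near the wheel, on the robot's side of it. Origin: centre of its underside. To be left alone.
- bowl_plum: Plum bowl 170 mm across, 60 mm high, on the bench to the left. Origin: centre of its underside. To be left alone.
Not all that is in view belongs to the job. What is meant by the tile is not turquoise, and is the smaller of those in its own colour.

How it is judged:
By the outcome, as a careful person would: the job done as asked, in the order asked, and still so for the second after the job is handed in, with the robot touching nothing.
It also fails if it takes over 69 s, if anything falls off the work surface, if the arm or the gripper's body presses on something with over 40 N, if the wrist force passes 120 N, or if a joint passes its speed limit or range.

## Working session

There is one attempt and no reset: what is moved stays moved. The work goes in short steps, Python scripts to look and compute and a tool call to move; the robot and the scene stay as the last step left them, time stands still between calls to the robot, and variables do not carry over. Pictures are saved under pics/ and viewed, about 8 in all and at most 12, crops included, and the job is handed in when it is done.

Besides the shell and the picture viewer there is one more tool, called after "Request:" by a JSON object that holds its "method" and its "body". jog_arm: Moves the arm, as the interface text tells. Its arguments: {"type":"object","properties":{"series":{"type":"array","items":{"type":"object","properties":{"claw":{"type":"number"},"tx":{"type":"number"},"ty":{"type":"number"},"tz":{"type":"number"},"yaw":{"type":"number"}}}}},"required":["series"]}

```bash
mkdir -p pics; ls; cat > h.py <<'E'
import numpy as np, cv2
from cell import readout, optics, workorder, models, robot
def snap(cam,name=None):
    p,d=optics.read_camera(cam)
    if name: cv2.imwrite(f'pics/{name}.png',p[:,:,::-1])
    return p,d
def ray(cam,uv,z):
    i=optics.camera_info(cam);K=np.array(i['camera_matrix']);T=np.array(i['world_to_cam'])
    R=T[:3,:3];c=-R.T@T[:3,3]
    r=R.T@np.linalg.inv(K)@np.array([uv[0],uv[1],1.])
    return c+r*(z-c[2])/r[2]
def cloud(cam,d):
    i=optics.camera_info(cam);K=np.array(i['camera_matrix']);T=np.array(i['world_to_cam'])
    v,u=np.mgrid[:480,:640]
    P=np.stack([(u-K[0,2])/K[0,0]*d,(v-K[1,2])/K[1,1]*d,d],-1)
    return (P-T[:3,3])@T[:3,:3]
def proj(cam,X):
    i=optics.camera_info(cam);K=np.array(i['camera_matrix']);T=np.array(i['world_to_cam'])
    q=K@(T[:3,:3]@np.array(X)+T[:3,3]);return q[:2]/q[2]
E
python3 - <<'E'
from h import *
np.set_printoptions(precision=4,suppress=True)
a,da=snap('scene','s0');b,db=snap('top','t0')
cv2.imwrite('pics/d0.png',0)if 0 else None
for q in ['board','wheel','spot','pot','tile','jar','cup','bowl_plum']:
    for c in ['top','scene']:
        for r in models.spot_point(c,q)[:3]:
            z={'wheel':.0,'spot':.072,'pot':.072,'tile':.072,'jar':.072}.get(q,0)
            print(q,c,r, ray(c,r['location'],z))
print(readout.get_state())
print(robot)
E
```

```text
pics
board top {'location': [353.5, 182.4], 'confidence': 0.81} [ 0.552  -0.0602  0.    ]
board top {'location': [285.9, 217.2], 'confidence': 0.6} [0.468  0.1003 0.    ]
board scene {'location': [306.9, 306.7], 'confidence': 0.74} [ 0.5519 -0.0555 -0.    ]
board scene {'location': [346.6, 297.4], 'confidence': 0.15} [0.5301 0.0436 0.    ]
wheel top {'location': [225.4, 159.9], 'confidence': 0.63} [0.605  0.2467 0.    ]
wheel top {'location': [341.1, 219.8], 'confidence': 0.56} [ 0.4625 -0.0311  0.    ]
wheel scene {'location': [438.7, 312.9], 'confidence': 0.59} [0.6026 0.2529 0.    ]
spot top {'location': [283.0, 220.3], 'confidence': 0.69} [0.4549 0.1008 0.072 ]
spot top {'location': [319.8, 155.3], 'confidence': 0.63} [0.6028 0.0189 0.072 ]
spot scene {'location': [357.4, 253.5], 'confidence': 0.56} [0.4514 0.0795 0.072 ]
pot top {'location': [318.1, 154.6], 'confidence': 0.65} [0.6044 0.0227 0.072 ]
pot scene {'location': [343.4, 298.1], 'confidence': 0.74} [0.6034 0.0225 0.072 ]
tile top {'location': [516.3, 224.2], 'confidence': 0.89} [ 0.4488 -0.4217  0.072 ]
tile top {'locat
[... 644 characters left out ...]
2318 0.    ]
bowl_plum top {'location': [147.0, 213.5], 'confidence': 0.56} [0.4753 0.4327 0.    ]
{'t': 0.9, 'qpos': array([-1.2401,  0.477 ,  0.0224,  1.5554, -0.0115,  1.1093, -0.083 ]), 'qd': array([-0.0005,  0.0004,  0.0019, -0.0014,  0.0006, -0.0002, -0.0004]), 'joint_torque': array([ -0.0014, -58.2703,   1.5319, -27.294 ,  -0.0546,   0.0099,
         0.    ]), 'tool_pos': array([0.2868, 0.6111, 0.2227]), 'tool_rot': array([[ 0.4248,  0.9053,  0.    ],
       [ 0.9053, -0.4248,  0.0001],
       [ 0.0001, -0.    , -1.    ]]), 'ft_force': array([ 0.2133,  0.5771, -0.4481]), 'torque': array([-0.0391,  0.0417, -0.0157]), 'opening': 0.08817123364781446}
<Robot object at 0x7f653c967e00>
```

```bash
python3 -c "
import cv2,numpy as np
a=cv2.imread('pics/s0.png');b=cv2.imread('pics/t0.png')
" ; ls pics
```

```text
s0.png
t0.png
```

View pics/t0.png

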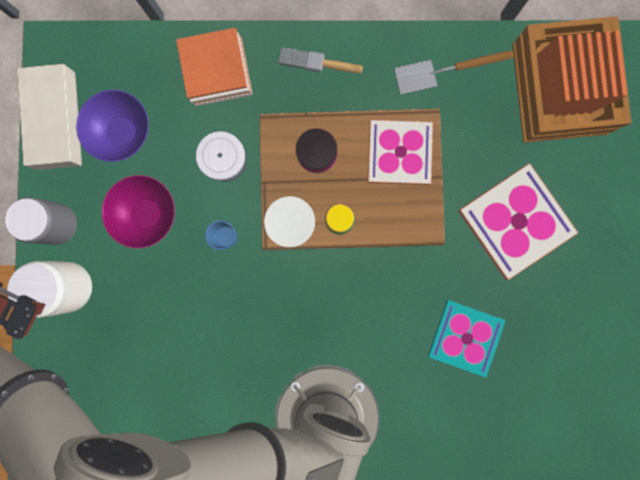

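View pics/s0.png

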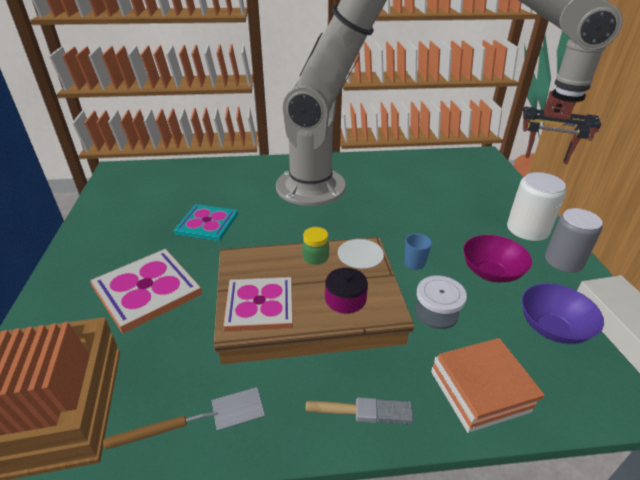

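The top view shows the small white tile on the board at about (401,152), the pot at (316,150), the white mark at (290,221), the jar at (340,219), the wheel at (220,156) and the cup at (221,235). The larger white tile and the turquoise one are decoys. Next I measure the positions from depth.

```bash
cat >> h.py <<'E'
np.set_printoptions(precision=4,suppress=True)
def circ(pts):
    c,r=cv2.minEnclosingCircle(pts.astype(np.float32).reshape(-1,1,2)); return np.array(c),r
def region(P,x,y,z,extra=True):
    return (P[...,0]>x[0])&(P[...,0]<x[1])&(P[...,1]>y[0])&(P[...,1]<y[1])&(P[...,2]>z[0])&(P[...,2]<z[1])&extra
def biggest(m):
    n,l,s,c=cv2.connectedComponentsWithStats(m.astype(np.uint8)); k=1+s[1:,4].argmax(); return l==k
def measure(cam='top'):
    p,d=snap(cam);P=cloud(cam,d);p=p.astype(int);out={}
    R,G,B=p[...,0],p[...,1],p[...,2]
    def edge(m): # subpixel-ish outline of mask
        return cv2.findContours(m.astype(np.uint8),cv2.RETR_EXTERNAL,cv2.CHAIN_APPROX_NONE)[0]
    return p,d,P
E
python3 - <<'E'
from h import *
for cam in ['top','scene']:
    p,d=snap(cam);P=cloud(cam,d);p=p.astype(int);R,G,B=p[...,0],p[...,1],p[...,2]
    print(cam, 'px/m', abs(np.array(proj(cam,[.6,.1,.07]))-proj(cam,[.6,0,.07])))
    m=biggest(region(P,(.5,.72),(.18,.35),(.055,.085))); q=P[m]; print('wheel',m.sum(),circ(q[:,:2]),q[:,:2].mean(0),np.median(q[:,2]))
    m=biggest(region(P,(.35,.56),(.02,.19),(.06,.085),(R>190)&(G>190)&(B>190))); q=P[m]; print('spot',circ(q[:,:2]),q[:,:2].mean(0),np.median(q[:,2]))
    m=biggest(region(P,(.5,.7),(-.06,.1),(.11,.17))); q=P[m]; print('pot',circ(q[:,:2]),q[:,:2].mean(0),q[:,2].max(),np.median(q[:,2]))
    m=biggest(region(P,(.5,.72),(-.28,-.05),(.081,.1))); q=P[m]; r=cv2.minAreaRect(q[:,:2].astype(np.float32)*1000); print('tile',r,q.mean(0))
    m=biggest(region(P,(.38,.5),(-.1,.04),(.12,.17))); q=P[m]; print('jar',circ(q[:,:2]),q[:,:2].mean(0),q[:,2].max())
    m=region(P,(.35,.8),(-.35,.25),(.063,.08),(R>B+25)&(R-G>15)&(R<215)); m=biggest(m);q=P[m]; r=cv2.minAreaRect(q[:,:2].astype(np.float32)*1000);print('board',r,cv2.boxPoints(r)); print(q[:,2].mean())
    m=region(P,(.38,.5),(.17,.3),(.03,.09)); m=biggest(m);q=P[m]; print('cup',circ(q[:,:2]),q[:,2].max())
E
```

```text
top px/m [44.0793  0.1416]
wheel 1833 (array([0.6049, 0.2459]), 0.05534148961305618) [0.6036 0.2451] 0.0689052290929895
spot (array([0.4535, 0.0867]), 0.05693279951810837) [0.4529 0.0868] 0.07146944840814135
pot (array([0.6098, 0.0255]), 0.046578239649534225) [0.6068 0.0249] 0.15567943315626426 0.12773338751650307
tile ((610.3988037109375, -162.28285217285156), (140.3492431640625, 141.1563262939453), 88.28063201904297) [ 0.6095 -0.1618  0.0873]
jar (array([ 0.4567, -0.0265]), 0.02894277684390545) [ 0.4566 -0.0265] 0.14860920812808548
board ((551.724609375, -52.57460021972656), (310.21136474609375, 409.6550598144531), 1.827205777168274) [[ 390.1668  147.2032]
 [ 403.2288 -262.2436]
 [ 713.2824 -252.3524]
 [ 700.2204  157.0944]]
0.07079322014936315
cup (array([0.422 , 0.2426]), 0.03443893790245056) 0.07872264975596246
scene px/m [44.2438  3.0974]
wheel 1482 (array([0.6049, 0.2455]), 0.05670713260769844) [0.6122 0.2429] 0.07180080327765287Traceback (most recent call last):
  File "<stdin>", line 6, in <module>
  File "h.py", line 26, in biggest
    n,l,s,c=cv2.connectedComponentsWithStats(m.astype(np.uint8)); k=1+s[1:,4].argmax(); return l==k
                                                                      ~~~~~~~~~~~~~~^^
ValueError: attempt to get argmax of an empty sequence
```

Request:
{"method": "jog_arm", "body": {"series": [{"tx":-3,"ty":4.1,"yaw":0.1,"claw":100},{"tx":-6,"ty":8.2,"yaw":0.2},{"tx":-9,"ty":12.4,"yaw":0.3},{"tx":-12,"ty":16.5,"yaw":0.4},{"tx":-15,"ty":20.6,"yaw":0.5},{"tx":-18,"ty":24.7,"yaw":0.6},{"tx":-21,"ty":28.8,"yaw":0.7},{"tx":-24,"ty":32.9,"yaw":0.8},{"tx":-27,"ty":37,"yaw":0.9},{"tx":-30,"ty":41.1,"yaw":1.0},{"tx":-33,"ty":45.2,"yaw":1.1},{"tx":-36,"ty":49.3,"yaw":1.162},{"tx":-38,"ty":52.1,"yaw":1.162},{"tx":-39.4,"ty":54,"yaw":1.162},{"tx":-39.4,"ty":54,"yaw":1.162},{"tx":-39.4,"ty":54,"yaw":1.162}]}}

```text
invalid input at $.series[0]: expected keys claw, tx, ty, tz, yaw
```

Request:
{"method": "jog_arm", "body": {"series": [{"tx":-3,"ty":4.1,"tz":0,"yaw":0.1,"claw":100},{"tx":-6,"ty":8.2,"tz":0,"yaw":0.2,"claw":100},{"tx":-9,"ty":12.4,"tz":0,"yaw":0.3,"claw":100},{"tx":-12,"ty":16.5,"tz":0,"yaw":0.4,"claw":100},{"tx":-15,"ty":20.6,"tz":0,"yaw":0.5,"claw":100},{"tx":-18,"ty":24.7,"tz":0,"yaw":0.6,"claw":100},{"tx":-21,"ty":28.8,"tz":0,"yaw":0.7,"claw":100},{"tx":-24,"ty":32.9,"tz":0,"yaw":0.8,"claw":100},{"tx":-27,"ty":37,"tz":0,"yaw":0.9,"claw":100},{"tx":-30,"ty":41.1,"tz":0,"yaw":1.0,"claw":100},{"tx":-33,"ty":45.2,"tz":0,"yaw":1.1,"claw":100},{"tx":-36,"ty":49.3,"tz":0,"yaw":1.162,"claw":100},{"tx":-38,"ty":52.1,"tz":0,"yaw":1.162,"claw":100},{"tx":-39.4,"ty":54,"tz":0,"yaw":1.162,"claw":100},{"tx":-39.4,"ty":54,"tz":0,"yaw":1.162,"claw":100},{"tx":-39.4,"ty":54,"tz":0,"yaw":1.162,"claw":100}]}}

```text
t: 3.0
tool_pos: [0.6078, 0.0263, 0.2225]
tool_rot: [[1.0, -0.029, -0.001], [-0.029, -1.0, 0.001], [-0.001, -0.001, -1.0]]
ft_force: [-1.2, -0.5, 1.1]
opening: 0.0878
```

Request:
{"method": "jog_arm", "body": {"series": [{"tx":0.1,"ty":0.1,"tz":2,"yaw":0,"claw":100},{"tx":0.1,"ty":0.1,"tz":4,"yaw":0,"claw":100},{"tx":0.1,"ty":0.1,"tz":6,"yaw":0,"claw":100},{"tx":0.1,"ty":0.1,"tz":6.5,"yaw":0,"claw":100},{"tx":0.1,"ty":0.1,"tz":6.5,"yaw":0,"claw":100}]}}

```text
t: 3.62
tool_pos: [0.6086, 0.0264, 0.1577]
tool_rot: [[1.0, -0.028, -0.001], [-0.028, -1.0, 0.001], [-0.001, -0.001, -1.0]]
ft_force: [-0.5, 0.4, -0.1]
opening: 0.0881
```

```bash
python3 - <<'E'
from h import *
p,d=snap('scene');s=readout.get_state();print(s['tool_pos'],s['ft_force'])
u=proj('scene',s['tool_pos']);print(u, proj('scene',[.609,.0255,.150]))
x,y=map(int,u);c=p[y-90:y+90,x-120:x+120,::-1]
cv2.imwrite('pics/s1.png',cv2.resize(c,None,fx=3,fy=3,interpolation=cv2.INTER_CUBIC));print(x-120,y-90)
E
```

```text
[0.6089 0.0261 0.1581] [ 0.2467 -0.865  -0.35  ]
[347.022  270.4009] [346.5873 273.3542]
227 180
```

View pics/s1.png

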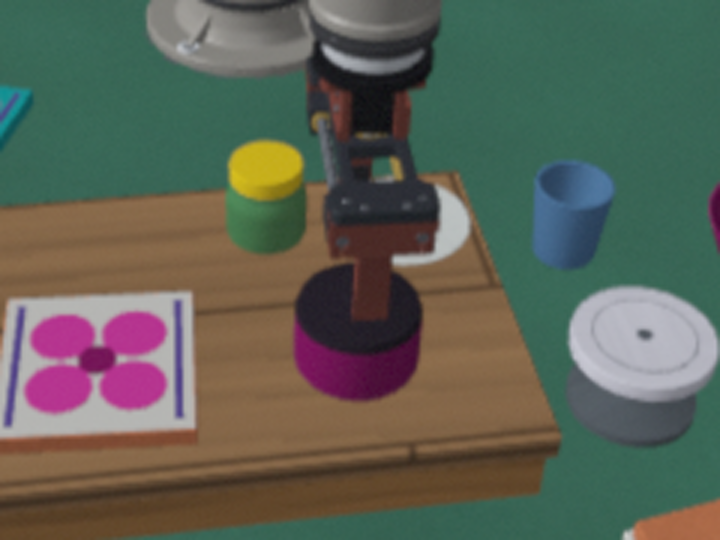

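Front view: the near finger is at crop column ~372 and the pot lid's centre at ~358. I'll check the expected columns by projection.

```bash
python3 - <<'E'
from h import *
o=np.array([227,180])
for X in [[.66,.0261,.158],[.609,.0255,.128],[.609,.0255,.072],[.609-.046,.0255,.128],[.609+.046,.0255,.128],[.609,.0255-.046,.128],[.609,.0255+.046,.128]]: print(X,(proj('scene',X)-o)*3)
E
```

```text
[0.66, 0.0261, 0.158] [371.4147 321.6639]
[0.609, 0.0255, 0.128] [357.4828 303.241 ]
[0.609, 0.0255, 0.072] [354.3829 359.4085]
[0.563, 0.0255, 0.128] [348.3273 261.0568]
[0.655, 0.0255, 0.128] [367.3522 348.7147]
[0.609, -0.0205, 0.128] [293.1657 307.523 ]
[0.609, 0.0715, 0.128] [421.2273 298.9972]
```

Projection agrees with the picture, so I descend to the knob and close on it.

Request:
{"method": "jog_arm", "body": {"series": [{"tx":0,"ty":0,"tz":1.2,"yaw":0,"claw":100},{"tx":0,"ty":0,"tz":2.2,"yaw":0,"claw":100},{"tx":0,"ty":0,"tz":2.5,"yaw":0,"claw":100},{"tx":0,"ty":0,"tz":2.5,"yaw":0,"claw":100}]}}

```text
t: 4.18
tool_pos: [0.6088, 0.026, 0.1328]
tool_rot: [[1.0, -0.028, -0.001], [-0.028, -1.0, 0.001], [-0.001, -0.001, -1.0]]
ft_force: [1.1, 0.4, 0.1]
opening: 0.0877
```

Request:
{"method": "jog_arm", "body": {"series": [{"tx":0,"ty":0,"tz":0,"yaw":0,"claw":60},{"tx":0,"ty":0,"tz":0,"yaw":0,"claw":40},{"tx":0,"ty":0,"tz":0,"yaw":0,"claw":30},{"tx":0,"ty":0,"tz":0,"yaw":0,"claw":20},{"tx":0,"ty":0,"tz":0,"yaw":0,"claw":10},{"tx":0,"ty":0,"tz":0,"yaw":0,"claw":10}]}}

```text
t: 4.92
tool_pos: [0.6088, 0.026, 0.1328]
tool_rot: [[1.0, -0.028, -0.0], [-0.028, -1.0, 0.001], [-0.0, -0.001, -1.0]]
ft_force: [-0.7, 1.1, -0.3]
opening: 0.0313
```

Request:
{"method": "jog_arm", "body": {"series": [{"tx":0,"ty":0,"tz":0,"yaw":0,"claw":5},{"tx":0,"ty":0,"tz":0,"yaw":0,"claw":5},{"tx":0,"ty":0,"tz":0,"yaw":0,"claw":5}]}}

```text
t: 5.3
tool_pos: [0.609, 0.026, 0.1328]
tool_rot: [[1.0, -0.028, 0.0], [-0.028, -1.0, 0.001], [0.0, -0.001, -1.0]]
ft_force: [1.6, -0.3, -1.7]
opening: 0.0265
```

Request:
{"method": "jog_arm", "body": {"series": [{"tx":-0.5,"ty":-0.2,"tz":0,"yaw":0,"claw":5},{"tx":-1.3,"ty":-0.5,"tz":0,"yaw":0,"claw":5},{"tx":-2.2,"ty":-0.8,"tz":0,"yaw":0,"claw":5},{"tx":-3.1,"ty":-1.1,"tz":0,"yaw":0,"claw":5},{"tx":-4,"ty":-1.4,"tz":0,"yaw":0,"claw":5},{"tx":-4,"ty":-1.4,"tz":0,"yaw":0,"claw":5}]}}

```text
t: 6.05
tool_pos: [0.5676, 0.0418, 0.1328]
tool_rot: [[1.0, -0.027, -0.003], [-0.027, -1.0, 0.002], [-0.003, -0.002, -1.0]]
ft_force: [-3.9, 1.0, 2.3]
opening: 0.0266
```

Request:
{"method": "jog_arm", "body": {"series": [{"tx":-0.5,"ty":-0.2,"tz":0,"yaw":0,"claw":5},{"tx":-1.3,"ty":-0.5,"tz":0,"yaw":0,"claw":5},{"tx":-2.3,"ty":-0.8,"tz":0,"yaw":0,"claw":5},{"tx":-3.3,"ty":-1.2,"tz":0,"yaw":0,"claw":5},{"tx":-4.3,"ty":-1.6,"tz":0,"yaw":0,"claw":5},{"tx":-5.3,"ty":-1.9,"tz":0,"yaw":0,"claw":5},{"tx":-6.3,"ty":-2.3,"tz":0,"yaw":0,"claw":5},{"tx":-7.3,"ty":-2.6,"tz":0,"yaw":0,"claw":5},{"tx":-8.3,"ty":-3.0,"tz":0,"yaw":0,"claw":5},{"tx":-9.3,"ty":-3.4,"tz":0,"yaw":0,"claw":5},{"tx":-10.3,"ty":-3.7,"tz":0,"yaw":0,"claw":5},{"tx":-11.1,"ty":-4.0,"tz":0,"yaw":0,"claw":5},{"tx":-11.6,"ty":-4.2,"tz":0,"yaw":0,"claw":5},{"tx":-11.6,"ty":-4.2,"tz":0,"yaw":0,"claw":5},{"tx":-11.6,"ty":-4.2,"tz":0,"yaw":0,"claw":5}]}}

```text
t: 7.92
tool_pos: [0.4531, 0.0869, 0.1332]
tool_rot: [[1.0, -0.028, -0.002], [-0.028, -1.0, 0.002], [-0.002, -0.002, -1.0]]
ft_force: [0.4, 0.2, -7.2]
opening: 0.0267
```

```bash
python3 - <<'E'
from h import *
p,d=snap('scene');s=readout.get_state();print(s['tool_pos'],s['ft_force'],s['opening'])
u=proj('scene',[.5,.05,.072]);x,y=map(int,u);c=p[y-90:y+90,x-120:x+120,::-1]
cv2.imwrite('pics/s2.png',cv2.resize(c,None,fx=3,fy=3,interpolation=cv2.INTER_CUBIC))
E
```

```text
[0.4532 0.0869 0.1332] [-0.1274 -0.0507 -7.0385] 0.02656152156296065
```

View pics/s2.png

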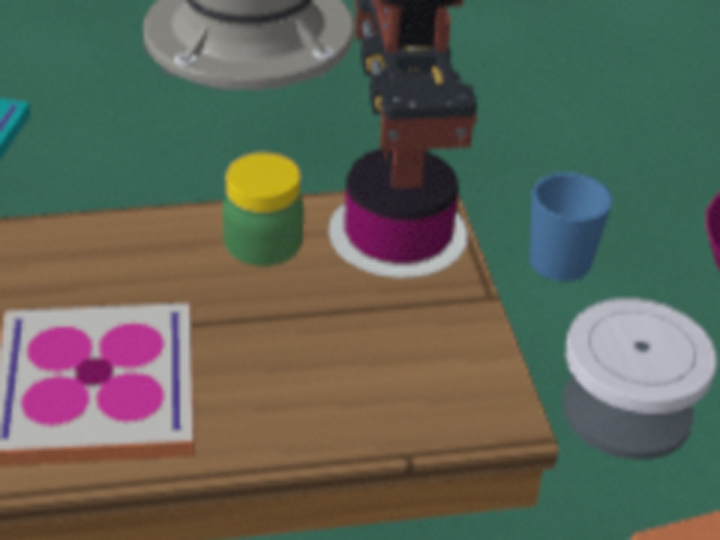

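The picture shows the pot centred in the mark. The wrist reads −7 N in z with the tool 0.4 mm higher, so the pot's weight may be carried. I lower a hair before releasing.

Request:
{"method": "jog_arm", "body": {"series": [{"tx":0,"ty":0,"tz":0.06,"yaw":0,"claw":5},{"tx":0,"ty":0,"tz":0.06,"yaw":0,"claw":5},{"tx":0,"ty":0,"tz":0.06,"yaw":0,"claw":40},{"tx":0,"ty":0,"tz":0.06,"yaw":0,"claw":80},{"tx":0,"ty":0,"tz":0.06,"yaw":0,"claw":80},{"tx":0,"ty":0,"tz":0.06,"yaw":0,"claw":80},{"tx":0,"ty":0,"tz":0.06,"yaw":0,"claw":80}]}}

```text
t: 8.85
tool_pos: [0.4533, 0.0869, 0.1327]
tool_rot: [[1.0, -0.028, -0.002], [-0.028, -1.0, 0.002], [-0.002, -0.002, -1.0]]
ft_force: [1.0, 0.3, -0.2]
opening: 0.0695
```

Request:
{"method": "jog_arm", "body": {"series": [{"tx":0,"ty":0,"tz":-2,"yaw":0,"claw":80},{"tx":0,"ty":0,"tz":-5,"yaw":0,"claw":100},{"tx":0,"ty":0,"tz":-8,"yaw":0,"claw":100},{"tx":1.6,"ty":3.4,"tz":-9,"yaw":0,"claw":100},{"tx":4,"ty":8,"tz":-9,"yaw":0,"claw":100},{"tx":6,"ty":12,"tz":-9,"yaw":0,"claw":100},{"tx":8,"ty":16,"tz":-9,"yaw":0,"claw":100},{"tx":10,"ty":20,"tz":-9,"yaw":0,"claw":100},{"tx":12,"ty":24,"tz":-9,"yaw":0,"claw":100},{"tx":14,"ty":28,"tz":-9,"yaw":0,"claw":100},{"tx":15.5,"ty":32,"tz":-9,"yaw":0,"claw":100},{"tx":16.4,"ty":34.5,"tz":-9,"yaw":0,"claw":100},{"tx":16.4,"ty":34.5,"tz":-9,"yaw":0,"claw":100},{"tx":16.4,"ty":34.5,"tz":-9,"yaw":0,"claw":100}]}}

```text
t: 10.6
tool_pos: [0.6077, -0.2615, 0.2214]
tool_rot: [[1.0, -0.027, -0.003], [-0.027, -1.0, 0.003], [-0.003, -0.003, -1.0]]
ft_force: [-0.1, 0.4, 0.6]
opening: 0.0878
```

```bash
python3 - <<'E'
from h import *
p,d=snap('top','t1');P=cloud('top',d);p=p.astype(int);R,G,B=p[...,0],p[...,1],p[...,2]
m=biggest(region(P,(.38,.54),(.02,.17),(.11,.17))); q=P[m]; print('pot',circ(q[:,:2]),q[:,2].max())
m=region(P,(.35,.56),(.02,.19),(.06,.085),(R>190)&(G>190)&(B>190)); q=P[m]; print('spot',circ(q[:,:2]),m.sum())
m=biggest(region(P,(.5,.72),(-.28,-.05),(.081,.1))); q=P[m]; print('tile',cv2.minAreaRect(q[:,:2].astype(np.float32)*1000))
m=biggest(region(P,(.38,.5),(-.1,.04),(.12,.17))); q=P[m]; print('jar',circ(q[:,:2]))
c=p[100:260,180:460,::-1].astype(np.uint8)
cv2.imwrite('pics/t1c.png',cv2.resize(c,None,fx=2.8,fy=2.8,interpolation=cv2.INTER_CUBIC))
E
```

```text
pot (array([0.4532, 0.0862]), 0.04613059014081955) 0.15193861405475673
spot (array([0.453 , 0.0868]), 0.056095387786626816) 399
tile ((610.64599609375, -162.11029052734375), (140.36753845214844, 141.12960815429688), 88.21871185302734)
jar (array([ 0.457 , -0.0264]), 0.02890331670641899)
```

View pics/t1c.png

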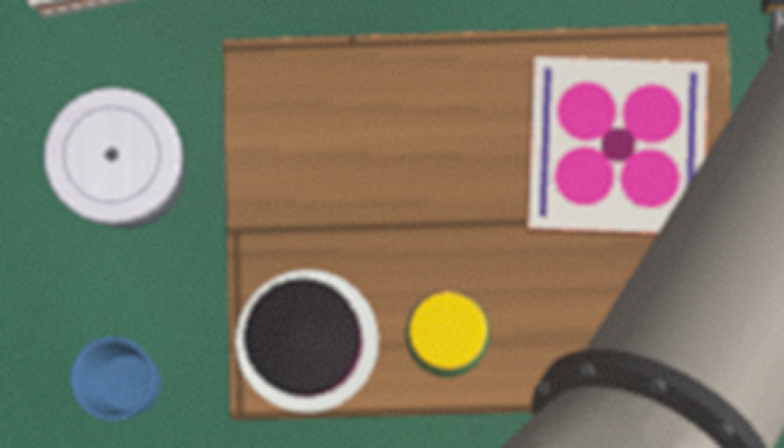

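The pot is within 1 mm of the mark's centre (crop ~(305,338)). The jar and tile haven't moved. Next I lower behind the tile.

Request:
{"method": "jog_arm", "body": {"series": [{"tx":0,"ty":0,"tz":3,"yaw":0,"claw":100},{"tx":0,"ty":0,"tz":6,"yaw":0,"claw":100},{"tx":0,"ty":0,"tz":9,"yaw":0,"claw":100},{"tx":0,"ty":0,"tz":12,"yaw":0,"claw":100},{"tx":0,"ty":0,"tz":13.8,"yaw":0,"claw":100},{"tx":0,"ty":0,"tz":14.4,"yaw":0,"claw":100},{"tx":0,"ty":0,"tz":14.4,"yaw":0,"claw":100},{"tx":0,"ty":0,"tz":14.4,"yaw":0,"claw":100}]}}

```text
t: 11.65
tool_pos: [0.6082, -0.261, 0.0787]
tool_rot: [[1.0, -0.026, -0.001], [-0.026, -1.0, 0.002], [-0.001, -0.002, -1.0]]
ft_force: [-0.7, 0.1, 1.0]
opening: 0.0878
```

Request:
{"method": "jog_arm", "body": {"series": [{"tx":-0.02,"ty":-0.5,"tz":0.1,"yaw":0,"claw":100},{"tx":-0.04,"ty":-1.0,"tz":0.15,"yaw":0,"claw":100},{"tx":-0.06,"ty":-1.5,"tz":0.15,"yaw":0,"claw":100},{"tx":-0.08,"ty":-2.0,"tz":0.15,"yaw":0,"claw":100},{"tx":-0.1,"ty":-2.5,"tz":0.15,"yaw":0,"claw":100},{"tx":-0.12,"ty":-3.1,"tz":0.15,"yaw":0,"claw":100},{"tx":-0.16,"ty":-4.0,"tz":0.15,"yaw":0,"claw":100},{"tx":-0.2,"ty":-5.0,"tz":0.15,"yaw":0,"claw":100},{"tx":-0.24,"ty":-6.0,"tz":0.15,"yaw":0,"claw":100},{"tx":-0.28,"ty":-7.0,"tz":0.15,"yaw":0,"claw":100},{"tx":-0.32,"ty":-8.0,"tz":0.15,"yaw":0,"claw":100},{"tx":-0.36,"ty":-9.0,"tz":0.15,"yaw":0,"claw":100},{"tx":-0.4,"ty":-10.0,"tz":0.15,"yaw":0,"claw":100},{"tx":-0.44,"ty":-11.0,"tz":0.15,"yaw":0,"claw":100},{"tx":-0.48,"ty":-12.0,"tz":0.15,"yaw":0,"claw":100},{"tx":-0.52,"ty":-13.0,"tz":0.15,"yaw":0,"claw":100},{"tx":-0.56,"ty":-14.0,"tz":0.15,"yaw":0,"claw":100},{"tx":-0.58,"ty":-14.6,"tz":0.15,"yaw":0,"claw":100},{"tx":-0.6,"ty":-15.0,"tz":0.15,"yaw":0,"claw":100},{"tx":-0.6,"ty":-15.0,"tz":0.15,"yaw":0,"claw":100}]}}

```text
t: 14.15
tool_pos: [0.6062, -0.1101, 0.0776]
tool_rot: [[1.0, -0.026, -0.001], [-0.026, -1.0, 0.003], [-0.001, -0.003, -1.0]]
ft_force: [0.5, 0.5, 0.4]
opening: 0.0878
```

```bash
cat >> h.py <<'E'
def tile(cam='top',ylim=(-.2,.36)):
    p,d=snap(cam);P=cloud(cam,d);p=p.astype(int);R,G,B=p[...,0],p[...,1],p[...,2]
    m=region(P,(.5,.72),ylim,(.079,.1),((R>170)&(B>120))|((R>180)&(G<110)&(B>100)))
    m=biggest(cv2.morphologyEx(m.astype(np.uint8),cv2.MORPH_CLOSE,np.ones((3,3))))&(P[...,2]>.079)&(P[...,2]<.1);q=P[m]
    print('tile',cv2.minAreaRect(q[:,:2].astype(np.float32)*1000),q.mean(0),'plane',np.linalg.lstsq(np.c_[q[:,:2]-[.605,.2457],np.ones(len(q))],q[:,2],rcond=None)[0])
    return p
E
python3 - <<'E'
from h import *
p=tile();s=readout.get_state();print(s['tool_pos'],s['ft_force'])
c=p[100:260,180:460,::-1].astype(np.uint8)
cv2.imwrite('pics/t2c.png',cv2.resize(c,None,fx=2.8,fy=2.8,interpolation=cv2.INTER_CUBIC))
tile('scene')
E
```

```text
tile ((608.4467163085938, -9.884418487548828), (101.07510375976562, 140.66937255859375), 88.48849487304688) [0.6215 0.0022 0.0873] plane [-0.0028 -0.008   0.0854]
[ 0.6063 -0.1103  0.0776] [-0.2555 -0.2609  0.0567]
tile ((607.4293823242188, -28.491592407226562), (135.7862548828125, 138.21340942382812), 88.06871795654297) [ 0.6141 -0.0259  0.0905] plane [ 0.0007 -0.0013  0.0901]
```

View pics/t2c.png

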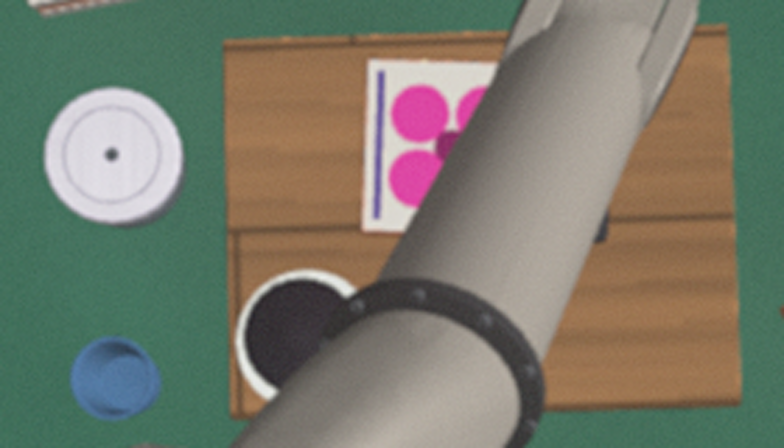

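The tile pushes squarely: its front edge is at crop column ~365, its centre at about (0.608, −0.030), and the angle is held. I continue.

Request:
{"method": "jog_arm", "body": {"series": [{"tx":-0.02,"ty":-0.4,"tz":0,"yaw":0,"claw":100},{"tx":-0.04,"ty":-1.0,"tz":0,"yaw":0,"claw":100},{"tx":-0.07,"ty":-1.9,"tz":0,"yaw":0,"claw":100},{"tx":-0.1,"ty":-2.8,"tz":0,"yaw":0,"claw":100},{"tx":-0.13,"ty":-3.7,"tz":0,"yaw":0,"claw":100},{"tx":-0.17,"ty":-4.6,"tz":0,"yaw":0,"claw":100},{"tx":-0.2,"ty":-5.5,"tz":0,"yaw":0,"claw":100},{"tx":-0.23,"ty":-6.4,"tz":0,"yaw":0,"claw":100},{"tx":-0.26,"ty":-7.3,"tz":0,"yaw":0,"claw":100},{"tx":-0.3,"ty":-8.2,"tz":0,"yaw":0,"claw":100},{"tx":-0.33,"ty":-9.1,"tz":0,"yaw":0,"claw":100},{"tx":-0.36,"ty":-10.0,"tz":0,"yaw":0,"claw":100},{"tx":-0.4,"ty":-10.9,"tz":0,"yaw":0,"claw":100},{"tx":-0.43,"ty":-11.8,"tz":0,"yaw":0,"claw":100},{"tx":-0.46,"ty":-12.7,"tz":0,"yaw":0,"claw":100},{"tx":-0.48,"ty":-13.3,"tz":0,"yaw":0,"claw":100},{"tx":-0.5,"ty":-13.7,"tz":0,"yaw":0,"claw":100},{"tx":-0.5,"ty":-14,"tz":0,"yaw":0,"claw":100},{"tx":-0.5,"ty":-14,"tz":0,"yaw":0,"claw":100}]}}

```text
t: 16.62
tool_pos: [0.605, 0.0301, 0.0781]
tool_rot: [[1.0, -0.026, -0.001], [-0.026, -1.0, 0.003], [-0.001, -0.003, -1.0]]
ft_force: [0.4, -0.7, -0.8]
opening: 0.0877
```

```bash
python3 - <<'E'
from h import *
tile();s=readout.get_state();print(s['tool_pos'],s['ft_force'])
p,d=snap('top','t3')
E
```

```text
tile ((607.9482421875, 153.17724609375), (55.399192810058594, 139.30345153808594), 88.08084106445312) [0.6241 0.1577 0.0872] plane [-0.0042 -0.0203  0.0855]
[0.6051 0.0301 0.0782] [-0.7088  0.2085  0.2271]
```

Request:
{"method": "jog_arm", "body": {"series": [{"tx":-0.02,"ty":-0.4,"tz":0,"yaw":0,"claw":100},{"tx":-0.04,"ty":-1.0,"tz":0,"yaw":0,"claw":100},{"tx":-0.06,"ty":-1.6,"tz":0,"yaw":0,"claw":100},{"tx":-0.08,"ty":-2.2,"tz":0,"yaw":0,"claw":100},{"tx":-0.1,"ty":-2.8,"tz":0,"yaw":0,"claw":100},{"tx":-0.13,"ty":-3.4,"tz":0,"yaw":0,"claw":100},{"tx":-0.15,"ty":-4.0,"tz":0,"yaw":0,"claw":100},{"tx":-0.18,"ty":-4.6,"tz":0,"yaw":0,"claw":100},{"tx":-0.2,"ty":-5.2,"tz":0,"yaw":0,"claw":100},{"tx":-0.23,"ty":-5.8,"tz":0,"yaw":0,"claw":100},{"tx":-0.25,"ty":-6.4,"tz":0,"yaw":0,"claw":100},{"tx":-0.27,"ty":-7.0,"tz":0,"yaw":0,"claw":100},{"tx":-0.3,"ty":-7.6,"tz":0,"yaw":0,"claw":100},{"tx":-0.32,"ty":-8.2,"tz":0,"yaw":0,"claw":100},{"tx":-0.34,"ty":-8.8,"tz":0,"yaw":0,"claw":100},{"tx":-0.37,"ty":-9.4,"tz":0,"yaw":0,"claw":100},{"tx":-0.39,"ty":-9.8,"tz":0,"yaw":0,"claw":100},{"tx":-0.4,"ty":-10,"tz":0,"yaw":0,"claw":100},{"tx":-0.4,"ty":-10,"tz":0,"yaw":0,"claw":100}]}}

```text
t: 19.1
tool_pos: [0.6037, 0.1306, 0.0786]
tool_rot: [[1.0, -0.026, -0.0], [-0.026, -1.0, 0.004], [-0.0, -0.004, -1.0]]
ft_force: [-0.3, -0.5, 0.3]
opening: 0.0878
```

```bash
python3 - <<'E'
from h import *
p=tile();s=readout.get_state();print(s['tool_pos'],s['ft_force'])
tile('scene')
p,d=snap('scene');x,y=map(int,proj('scene',[.6,.15,.07]));c=p[y-90:y+90,x-120:x+120,::-1]
cv2.imwrite('pics/s4.png',cv2.resize(c,None,fx=3,fy=3,interpolation=cv2.INTER_CUBIC))
E
```

```text
tile ((622.890380859375, 270.30377197265625), (21.314163208007812, 105.38609313964844), 87.42373657226562) [0.6361 0.2721 0.0853] plane [-0.0079 -0.0766  0.0875]
[0.6039 0.1306 0.0787] [ 0.3356 -1.4201  0.0985]
tile ((604.6582641601562, 211.84573364257812), (138.03321838378906, 139.18133544921875), 87.9253158569336) [0.6218 0.2232 0.0893] plane [-0.0008 -0.0178  0.0889]
```

View pics/s4.png

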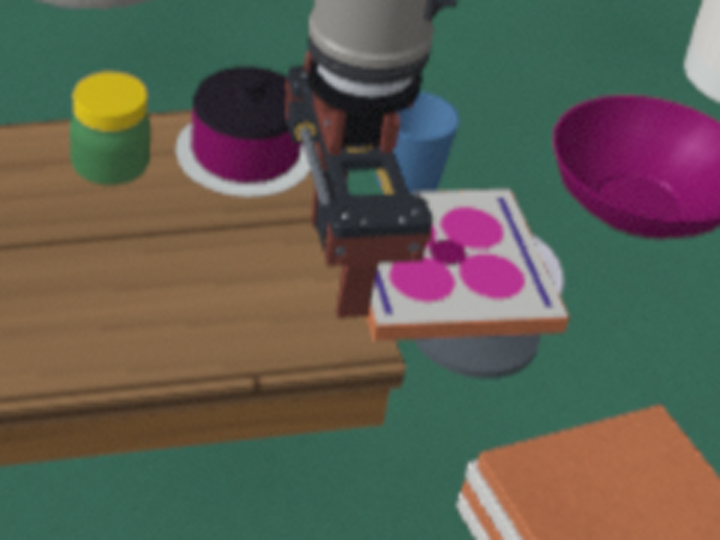

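The tile bridges the gap squarely, with its centre at y≈0.211. 34 mm remain, done slowly.

Request:
{"method": "jog_arm", "body": {"series": [{"tx":-0.01,"ty":-0.3,"tz":0,"yaw":0,"claw":100},{"tx":-0.02,"ty":-0.6,"tz":0,"yaw":0,"claw":100},{"tx":-0.02,"ty":-0.9,"tz":0,"yaw":0,"claw":100},{"tx":-0.03,"ty":-1.2,"tz":0,"yaw":0,"claw":100},{"tx":-0.04,"ty":-1.5,"tz":0,"yaw":0,"claw":100},{"tx":-0.05,"ty":-1.8,"tz":0,"yaw":0,"claw":100},{"tx":-0.06,"ty":-2.1,"tz":0,"yaw":0,"claw":100},{"tx":-0.06,"ty":-2.4,"tz":0,"yaw":0,"claw":100},{"tx":-0.07,"ty":-2.7,"tz":0,"yaw":0,"claw":100},{"tx":-0.08,"ty":-3.0,"tz":0,"yaw":0,"claw":100},{"tx":-0.09,"ty":-3.2,"tz":0,"yaw":0,"claw":100},{"tx":-0.09,"ty":-3.35,"tz":0,"yaw":0,"claw":100},{"tx":-0.09,"ty":-3.4,"tz":0,"yaw":0,"claw":100},{"tx":-0.09,"ty":-3.4,"tz":0,"yaw":0,"claw":100},{"tx":-0.09,"ty":-3.4,"tz":0,"yaw":0,"claw":100}]}}

```text
t: 21.12
tool_pos: [0.6039, 0.1646, 0.079]
tool_rot: [[1.0, -0.026, 0.0], [-0.026, -1.0, 0.005], [0.0, -0.005, -1.0]]
ft_force: [0.0, -1.2, -0.5]
opening: 0.0879
```

```bash
python3 - <<'E'
from h import *
s=readout.get_state();print(s['tool_pos'],s['ft_force'])
tile('scene')
E
```

```text
[0.6039 0.1646 0.079 ] [ 0.0259 -1.1596 -0.5195]
tile ((604.5103759765625, 245.44354248046875), (136.90963745117188, 138.29754638671875), 87.86962127685547) [0.6232 0.2568 0.0884] plane [ 0.0002 -0.0003  0.0884]
```

Tile is centred and level by the scene depth. I back off, lift and move clear for a top check.

Request:
{"method": "jog_arm", "body": {"series": [{"tx":0,"ty":0.5,"tz":0,"yaw":0,"claw":100},{"tx":0,"ty":1.5,"tz":0,"yaw":0,"claw":100},{"tx":0,"ty":3,"tz":0,"yaw":0,"claw":100},{"tx":0,"ty":5,"tz":-1,"yaw":0,"claw":100},{"tx":0,"ty":6,"tz":-4,"yaw":0,"claw":100},{"tx":0,"ty":7,"tz":-8,"yaw":0,"claw":100},{"tx":0,"ty":9,"tz":-12,"yaw":0,"claw":100},{"tx":0,"ty":13,"tz":-16,"yaw":0,"claw":100},{"tx":0,"ty":17,"tz":-17,"yaw":0,"claw":100},{"tx":0,"ty":21,"tz":-17,"yaw":0,"claw":100},{"tx":0,"ty":25,"tz":-17,"yaw":0,"claw":100},{"tx":0,"ty":29,"tz":-17,"yaw":0,"claw":100},{"tx":0,"ty":33,"tz":-17,"yaw":0,"claw":100},{"tx":0,"ty":37,"tz":-17,"yaw":0,"claw":100},{"tx":0,"ty":40,"tz":-17,"yaw":0,"claw":100},{"tx":0,"ty":40,"tz":-17,"yaw":0,"claw":100},{"tx":0,"ty":40,"tz":-17,"yaw":0,"claw":100}]}}

```text
t: 23.3
tool_pos: [0.5933, -0.2359, 0.2474]
tool_rot: [[1.0, -0.026, 0.0], [-0.026, -1.0, 0.005], [0.0, -0.005, -1.0]]
ft_force: [-0.5, 0.1, -0.0]
opening: 0.0878
```

```bash
python3 - <<'E'
from h import *
tile('top');tile('scene')
p,d=snap('top');P=cloud('top',d)
m=biggest(region(P,(.38,.54),(.02,.17),(.11,.17))); print('pot',circ(P[m][:,:2]))
m=biggest(region(P,(.38,.5),(-.1,.04),(.12,.17))); print('jar',circ(P[m][:,:2]))
m=biggest(region(P,(.38,.5),(.17,.3),(.03,.09))); print('cup',circ(P[m][:,:2]))
a=p[100:260,80:440,::-1];x,y=map(int,proj('scene',[.55,.15,.07]));q,_=snap('scene');b=q[y-70:y+70,x-180:x+180,::-1]
cv2.imwrite('pics/f.png',cv2.resize(np.vstack([a,b]),None,fx=2,fy=2,interpolation=cv2.INTER_CUBIC))
E
```

```text
tile ((605.21875, 245.6787109375), (139.24234008789062, 140.28445434570312), 88.81193542480469) [0.6038 0.2449 0.0853] plane [0.0004 0.0004 0.0853]
tile ((604.955322265625, 245.03109741210938), (138.4777374267578, 140.41026306152344), 88.40482330322266) [0.6095 0.2439 0.0883] plane [ 0.0011 -0.0002  0.0883]
pot (array([0.4536, 0.0864]), 0.04614005982875824)
jar (array([ 0.4557, -0.0269]), 0.03008701466023922)
cup (array([0.4225, 0.2417]), 0.03401162847876549)
```

View pics/f.png

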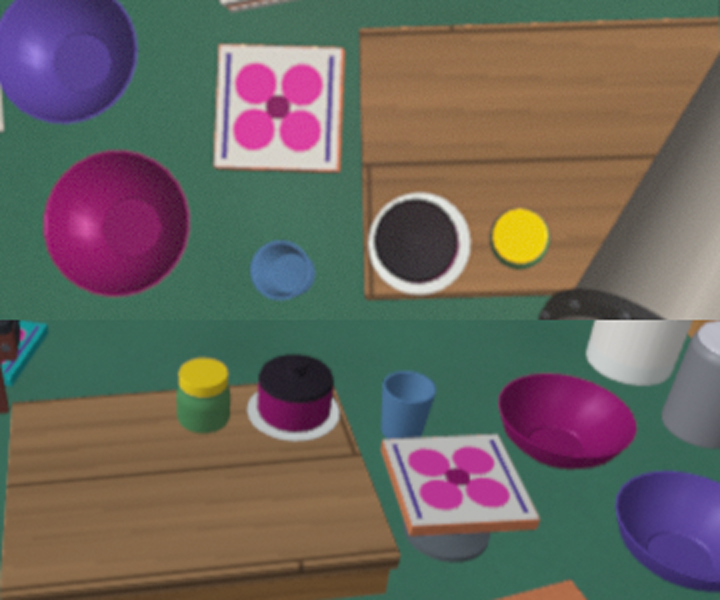

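The tile is centred at (0.605, 0.2455) against the wheel at (0.605, 0.2457), level and clear of the board. The pot is inside the mark and the other things are unmoved, so I hand in.

```bash
python3 -c "
from h import *
print(workorder.finish_job())"
```

```text
the job is handed in; nothing more can be done
None
```

The job is done and handed in after about 24 s of the 69 s. The pot stands inside the mark and the tile rests on the wheel alone.

- **Pot:** I gripped it by the lid knob and slid it onto the white disc. Its centre measures within 1 mm of the mark's centre, where about 11 mm is allowed.
- **Tile:** I pushed it from behind with both open fingers, straight across the gap. The last check put it about 0.5 mm from the wheel's axis in both cameras. It lies level (slope about 0.1% or less) and clear of the board, with the arm touching nothing.
- **Things left alone:** the jar and cup measure where they were to within about 1 mm. I checked the plum bowl only by eye in the pictures; nothing came near it.

**What disagreed:**
- **Pot weight:** at the end of the pot's slide the wrist read −7 N vertically and the tool was 0.4 mm higher. The gripper may have been carrying the pot's weight, by well under a millimetre. I lowered it 0.6 mm before letting go.
- **Tile height:** the two cameras differ by 3 mm on the tile's height (85.3 and 88.3 mm, against 86 expected), which I put down to calibration and depth error.

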